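Lock a tilted extinguisher valve with its square key

ROBOT

A 6-joint arm with a two-finger parallel gripper is mounted at the origin on the work surface. World frame = base frame: x ahead of the robot, y to its left, z up, the work surface at z = 0. Lengths are in m, angles in rad, forces in N, time in s.
With the tool pointing down it reaches from about 0.275 to 0.775 m from the base axis. Payload 14.6 kg.
Tool frame: the origin (TCP) lies between the finger pads; the fingertips stand 11 mm ahead of it and the grasp point (between the pads) lies 8 mm behind it (ctrl.tip_reach is the distance from the TCP to the fingertips, in m); z points along the fingers, y is the line along which they close (so a half turn about z gives the same grasp; the last joint's range is limited). The gripper opens to 85 mm and grips with 20 to 120 N. Pads are 22 mm wide; open, the fingers measure 114 mm over their backs; the gripper's body (76 mm by 85 mm) begins 54 mm behind the grasp point. The pads swing forward as they close: fully open they stand 13 mm farther back than shut.
Start: joints at [1.171, 0.263, -0.048, 1.259, 0, 1.415], TCP at [0.127, 0.509, 0.207] pointing down, gripper open.
Joint ranges: [-2.65, 2.65], [-0.89, 1.7], [-1.18, 1.37], [-2.13, 2.11], [-1.35, 1.29], [-3.14, 3.14]. Speed limits (rad/s): [1.89, 1.89, 2.57, 2.79, 3.14, 3.14].

INTERFACE

Orientations are given as a unit quaternion [x, y, z, w].
In Python, from bench import ctrl gives the robot as it stands. Calls block until the motion is done:
- ctrl.move_to(position, orientation): joint-space move of the TCP to a pose.
- ctrl.servo_line(position, feed=0.15, orientation=None, stop_force=None): straight line of the TCP; orientation=None keeps the orientation; feed is the mean speed in m/s. With stop_force (N) it stops when the force on the tool has changed by that much, and returns True; else False.
- ctrl.move_j(angles): joint-space move.
- ctrl.grip(opening): finger opening in m; the grip force is fixed at half the most; returns when the fingers have stopped.
- ctrl.wait(seconds).
- ctrl.solve_ik(position, orientation): joint angles nearest the present ones, or None.
- ctrl.camera(name): name is "scene" or "top" or "wrist"; returns the picture (420x560x3 uint8, blue, green, red); there is no depth.
- ctrl.get_calibration(name): a dict with "fx", "fy", "cx", "cy" (pixels), "R" (3x3) and "t" (3): a world point X has camera coordinates R X + t; the wrist camera has in their place "mount" (4x4, takes a point from camera to tool coordinates, whose origin is the TCP and whose axes are the flange's). Camera axes: x right, y down, z forward; pixel columns grow to the right and rows downward; lengths in m; the calibration is good to about 2 mm. The wrist camera is an equidistant fisheye: a pixel r from the principal point sees the ray r / f radians off the axis. A picture is of the moment at which its call begins: read the wrist's pose just before it. get_calibration takes no time and is no camera call.
A pose or a line that the arm cannot do raises ctrl.Unreachable and nothing moves.
- ctrl.sign_off(): hands the job in; it is judged then, once.
Readings, each from a call of its own:
- ctrl.read_t(): time.
- ctrl.read_joints(): joint angles.
- ctrl.read_dq(): joint speeds.
- ctrl.read_effort(): joint torques, N m.
- ctrl.read_ee_pos(): TCP position.
- ctrl.read_ee_rot(): TCP orientation.
- ctrl.read_force(): force on the tool from outside, world axes, zero at the start.
- ctrl.read_wrist_torque(): the same for the moment, N m.
- ctrl.read_opening(): finger opening in m.
- ctrl.read_grasp_force(): force on a finger pad.
Only numpy, scipy, OpenCV 4.12 (cv2) and the standard library are available. Lean on these libraries where they do the work, as an engineer would, in place of code of your own. Each camera call takes 0.05 s, during which the arm holds its last target. There are 200 camera calls.

TASK

Take the yellow-handled key out of the wooden rack and push its square shank fully home into the keyway of the tilted nickel knob on the red cylinder neck held in the lever vice. With the key, turn the knob clockwise to its stop, then let go and leave the key sitting home in the knob. Do not press the fingers against the vice or knob, and leave the blue key and the other parts where they are.

Things in the scene. Friction and masses are not known exactly. Their poses are not given: they have to be found in the camera images.
- key: Steel key, yellow handle, upright in the rack. Origin: shank tip centre, z up the key. Shank 16 mm square (sides along x, y; first 6 mm 12 mm square) z 0-40; flange 44 mm across z 40-46, its underside lands on the knob face when home; stem 18 mm round; paddle 80 mm along x, 16 mm thick along y, z 66-100. Grip the paddle across its thickness at z 83.
- spare_key: Like the key, with the same outside sizes, but with a blue handle and a 20 mm square shank that does not fit the knob. Stands in the other hole of the rack. Leave alone. Same origin and axes as the key.
- rack: Fixed wooden rack, 70 mm (x) x 210 mm (y) x 50 mm high, origin at the centre of its underside, with two 24 mm square through holes at y = -60 and +60 mm. The keys' paddles lie roughly along its y.
- vice: Fixed blue lever vice on a floor pillar, holding a red cylinder neck that leans 30 degrees from vertical towards the vice's -x (roughly to the robot). Origin on the bench at the centre of its 150 mm square foot; carries the knob. Jaws reach 76 mm to either side, 60 mm and more below the knob's face.
- knob_mouth (a point): Centre of the keyway mouth on the face of the nickel knob (68 mm across, 44 tall, atop the red neck), about 190 mm above the bench. z points out along the knob axis, 30 degrees from vertical; x, y lie along the sides of the square hole and turn with the knob. Hole 17.8 mm square, 44 deep, chamfered. Red mark on the rim at -x. The key fits at any quarter turn.
- knob (a joint): Knob angle in rad, growing clockwise seen by someone looking onto its face (a turn of -angle about knob_mouth's z). Starts between 0 and 0.4, stop at 1.4. At 0 the red mark points to the vice's -x side, the lowest point of the face. Stays where left; takes about 0.15 N m.
- valve_head: Loose nickel valve head, 52 mm across, 75 mm tall, standing. Origin: centre of its underside. Leave alone.
- collar: Loose steel collar ring 72 mm across, 22 mm high, lying flat. Origin: centre of its underside. Leave alone.
- horn: Loose grey nylon horn 150 mm long, 64 mm wide at the mouth, lying along its x. Origin: underside near its middle. Leave alone.
- relief_valve: Loose bronze relief valve 44 mm across, 85 mm tall, standing. Origin: centre of its underside. Leave alone.
- oil: Loose green oil bottle 60 mm across, 150 mm tall, standing. Origin: centre of its underside. Leave alone.

How it is judged:
By the outcome, as a careful person would: the job done as asked, in the order asked, and still so for the second after the job is handed in, with the robot touching nothing.
It also fails if it takes over 46 s, if anything falls off the work surface, if the arm or the gripper's body presses on something with over 40 N, if the wrist force passes 120 N, or if a joint passes its speed limit or range.

## Working session

There is one attempt and no reset: what is moved stays moved. The work goes in short steps, each a Python script; the robot and the scene stay as the last script left them, time stands still between calls to the robot, and variables do not carry over. Pictures are saved under pics/ and viewed, at most 10 in all, crops included, and the job is handed in when it is done.

```bash
mkdir -p pics; ls; python3 - <<'E'
from bench import ctrl
import cv2,numpy as np
np.set_printoptions(precision=4,suppress=True)
for n in("scene","top"):
    cv2.imwrite(f"pics/{n}0.png",ctrl.camera(n)); print(n,ctrl.get_calibration(n))
print(ctrl.get_calibration("wrist"),ctrl.read_ee_pos(),ctrl.read_ee_rot(),ctrl.read_t(),ctrl.tip_reach)
E
```

```text
pics
scene {'fx': 433.2369819240138, 'fy': 433.2369819240138, 'cx': 276.52423418770115, 'cy': 210.946779038648, 'R': array([[ 0.1429,  0.9896, -0.0138],
       [ 0.7687, -0.1197, -0.6283],
       [-0.6234,  0.0792, -0.7778]]), 't': array([-0.0967, -0.3644,  1.6284])}
top {'fx': 502.5003906411419, 'fy': 502.5003906411419, 'cx': 274.10579034521527, 'cy': 212.94895862334852, 'R': array([[-0.1554, -0.9878, -0.0053],
       [-0.9672,  0.1532, -0.2026],
       [ 0.2009, -0.0264, -0.9792]]), 't': array([0.1008, 0.5503, 1.2218])}
{'fx': 325.19226210127806, 'fy': 325.19226210127806, 'cx': 279.89865786619146, 'cy': 211.1559294698381, 'mount': array([[-0.0008, -0.9568, -0.2908,  0.0731],
       [ 1.    , -0.0007, -0.0007,  0.0015],
       [ 0.0005, -0.2908,  0.9568, -0.1669],
       [ 0.    ,  0.    ,  0.    ,  1.    ]])} [0.1272 0.5091 0.2069] [ 0.1221  0.9925 -0.0004 -0.0001] 0.1 0.011
```

View pics/scene0.png

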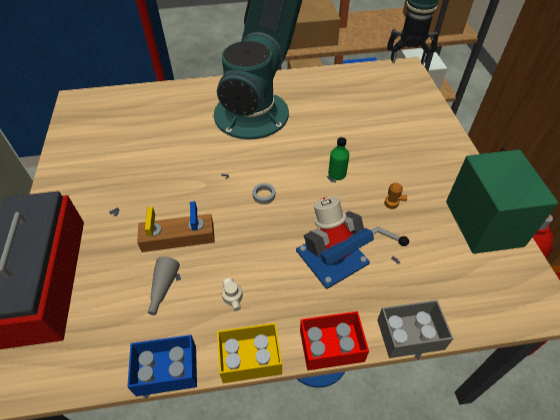

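View pics/top0.png

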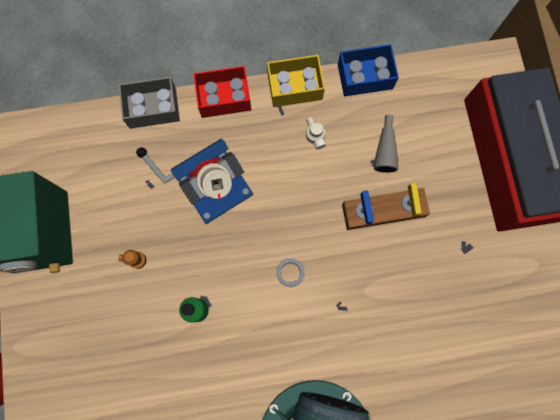

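The scene view shows the yellow key at about (150,221), the knob face at (326,202). The top view shows the yellow paddle at (416,198), blue at (367,207), the keyway at (217,184) and its red mark at (219,196).

```bash
cat >h.py <<'E'
from bench import ctrl
import cv2,numpy as np
from scipy.spatial.transform import Rotation as Ro
np.set_printoptions(precision=4,suppress=True)
def wcap():
    p,q=np.array(ctrl.read_ee_pos()),ctrl.read_ee_rot(); return ctrl.camera("wrist"),(p,q)
def ray(name,uv,pose=None):
    c=ctrl.get_calibration(name); uv=np.atleast_2d(np.asarray(uv,float))
    d=(uv-[c['cx'],c['cy']])/[c['fx'],c['fy']]
    if name=="wrist":
        r=np.linalg.norm(d,axis=1,keepdims=True)+1e-12
        v=np.hstack([d/r*np.sin(r),np.cos(r)]); M=np.array(c['mount'])
        R=Ro.from_quat(pose[1]).as_matrix()
        return pose[0]+R@M[:3,3], v@(R@M[:3,:3]).T
    v=np.hstack([d,np.ones((len(d),1))]); R=np.array(c['R'])
    v=v@R; return -R.T@np.array(c['t']), v/np.linalg.norm(v,axis=1,keepdims=True)
def onplane(o,d,p0,n=(0,0,1)):
    n=np.array(n,float); s=((np.array(p0)-o)@n)/(d@n); return o+d*s[:,None]
def tri(rays):
    A=0;b=0
    for o,d in rays:
        d=np.ravel(d);P=np.eye(3)-np.outer(d,d);A=A+P;b=b+P@o
    x=np.linalg.solve(A,b); return x,[np.linalg.norm((np.eye(3)-np.outer(np.ravel(d),np.ravel(d)))@(x-o)) for o,d in rays]
def mask(im,col,roi=None):
    h=cv2.cvtColor(im,cv2.COLOR_BGR2HSV)
    lo,hi={'y':((22,150,90),(34,255,255)),'b':((105,150,50),(125,255,255)),'r':((0,170,80),(6,255,255)),'w':((5,100,40),(17,255,170))}[col]
    m=cv2.inRange(h,lo,hi)
    if roi: z=np.zeros_like(m);x0,y0,x1,y1=roi;z[y0:y1,x0:x1]=1;m*=z
    return m
def rect(m):
    c=max(cv2.findContours(m,0,1)[0],key=cv2.contourArea); return cv2.minAreaRect(c),c
E
python3 - <<'E'
from h import *
s,t=cv2.imread("pics/scene0.png"),cv2.imread("pics/top0.png")
a,b=rect(mask(s,'y',(130,195,170,245)))[0],rect(mask(t,'y',(395,170,435,225)))[0]
print(a,b,tri([ray("scene",a[0]),ray("top",b[0])]))
e=cv2.boxPoints(b);o,d=ray("top",e);print(onplane(o,d,[0,0,.11]))
a2,b2=rect(mask(s,'b',(180,195,205,230)))[0],rect(mask(t,'b',(355,185,378,225)))[0]
print(tri([ray("scene",a2[0]),ray("top",b2[0])]))
print("knob",tri([ray("scene",(326,202)),ray("top",(217,184))]))
print("mark",onplane(*ray("top",(219,196)),[0,0,.18]))
E
python3 - <<'E'
import cv2
t=cv2.imread("pics/top0.png")[130:230,160:270]
s=cv2.imread("pics/scene0.png")[180:280,285:395]
cv2.imwrite("pics/c0.png",cv2.hconcat([cv2.resize(t,(400,364),interpolation=2),cv2.resize(s,(400,364),interpolation=2)]))
E
```

```text
((148.62060546875, 220.4323272705078), (6.979381561279297, 29.144670486450195), 4.39870548248291) ((415.47296142578125, 198.33782958984375), (31.729005813598633, 6.740358352661133), 80.53767395019531) (array([ 0.5331, -0.3357,  0.0948]), [np.float64(0.001066740546326595), np.float64(0.001066740546326645)])
[[ 0.5699 -0.3257  0.11  ]
 [ 0.5701 -0.3424  0.11  ]
 [ 0.4911 -0.3383  0.11  ]
 [ 0.4909 -0.3217  0.11  ]]
(array([ 0.5315, -0.2137,  0.0909]), [np.float64(0.0003494539111205016), np.float64(0.00034945391112047253)])
knob (array([0.6202, 0.1376, 0.1888]), [np.float64(0.0008431527429794964), np.float64(0.0008431527429795243)])
mark [[0.5934 0.1367 0.18  ]]
```

View pics/c0.png

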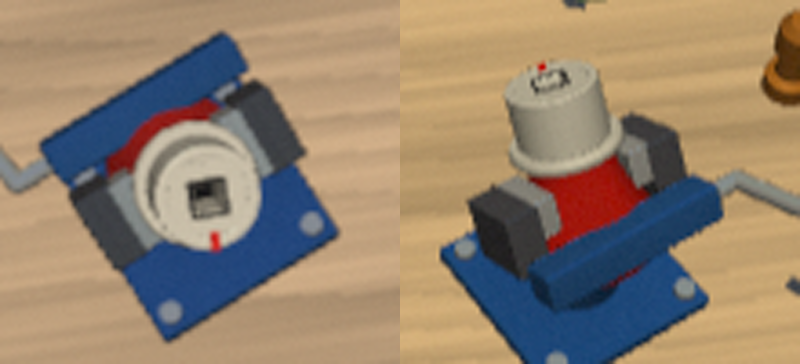

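The enlarged crop shows the keyway at the face centre. The red rim mark is roughly 0.4 rad clockwise from the vice's −x. Next I check reachability of the insertion and turn orientations, then take a close look at the knob.

```bash
cat >>h.py <<'E'
def axis(psi): # psi = vice yaw
    return np.array([-.5*np.cos(psi),-.5*np.sin(psi),np.sqrt(.75)])
def knobR(psi,th): # knob_mouth frame at knob angle th
    n=axis(psi); y=np.array([-np.sin(psi),np.cos(psi),0]); x=np.cross(y,n)
    return np.column_stack([x,y,n])@Ro.from_euler('z',-th).as_matrix()
FLIP=np.diag([1.,-1,-1]) # tool x = key x
E
python3 - <<'E'
from h import *
psi=np.radians(23.5);m=np.array([.620,.138,.189]);n=axis(psi)
for k in range(4):
    out=[]
    for th,h in((.4,.15),(.4,.083),(.9,.035),(1.4,.035)):
        R=knobR(psi,th)@Ro.from_euler('z',k*np.pi/2).as_matrix()@FLIP
        q=ctrl.solve_ik(m+n*(.091-.016+h),Ro.from_matrix(R).as_quat()); out.append(None if q is None else np.round(q,2))
    print(k,out)
for yaw in(-3,177):
    R=Ro.from_euler('z',yaw,degrees=True).as_matrix()@FLIP
    print(yaw,ctrl.solve_ik([.533,-.334,.085],Ro.from_matrix(R).as_quat()),ctrl.solve_ik([.533,-.334,.25],Ro.from_matrix(R).as_quat()))
E
```

```text
0 [array([-0.13, -0.11, -0.14,  1.08,  0.26,  3.06]), array([-0.09, -0.06, -0.26,  0.91,  0.24,  3.1 ]), array([-0.06, -0.01, -0.32,  0.79,  0.23, -2.66]), array([-0.06, -0.01, -0.32,  0.79,  0.23, -2.16])]
1 [array([-0.13, -0.11, -0.14,  1.08,  0.26,  1.49]), array([-0.09, -0.06, -0.26,  0.91,  0.24,  1.53]), array([-0.06, -0.01, -0.32,  0.79,  0.23,  2.05]), array([-0.06, -0.01, -0.32,  0.79,  0.23,  2.55])]
2 [array([-0.13, -0.11, -0.14,  1.08,  0.26, -0.08]), array([-0.09, -0.06, -0.26,  0.91,  0.24, -0.04]), array([-0.06, -0.01, -0.32,  0.79,  0.23,  0.48]), array([-0.06, -0.01, -0.32,  0.79,  0.23,  0.98])]
3 [array([-0.13, -0.11, -0.14,  1.08,  0.26, -1.65]), array([-0.09, -0.06, -0.26,  0.91,  0.24, -1.61]), array([-0.06, -0.01, -0.32,  0.79,  0.23, -1.09]), array([-0.06, -0.01, -0.32,  0.79,  0.23, -0.59])]
-3 [-0.6892  0.496  -0.0169  1.0579  0.      2.5047] [-0.6892  0.4461  0.3489  1.4736  0.      2.5047]
177 [-0.6892  0.496  -0.0169  1.0579  0.     -0.6369] [-0.6892  0.4461  0.3489  1.4736  0.     -0.6369]
```

```bash
python3 - <<'E'
from h import *
psi=np.radians(23.5);m=np.array([.620,.138,.189]);n=axis(psi)
R=knobR(psi,.4)@Ro.from_euler('z',np.pi).as_matrix()@FLIP
ctrl.move_to(m+n*.14,Ro.from_matrix(R).as_quat())
im,po=wcap(); np.savez("k1.npz",p=po[0],q=po[1]); cv2.imwrite("pics/k1.png",im); print(po,ctrl.read_t())
E
```

```text
(array([0.5556, 0.1107, 0.3101]), array([-0.0052,  0.966 ,  0.1022,  0.2376])) 2.25
```

View pics/k1.png

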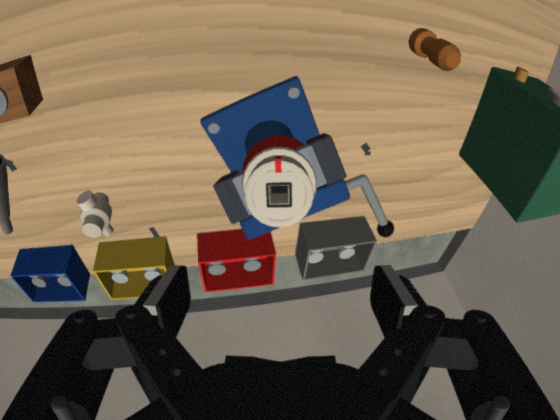

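The wrist view shows the keyway at (279,194), the mark at (279,163), and the foot's upper corners at (202,122) and (298,78). A second view from a sideways position gives me the baseline.

```bash
python3 - <<'E'
from h import *
p,q=np.array(ctrl.read_ee_pos()),ctrl.read_ee_rot();R=Ro.from_quat(q).as_matrix()
ctrl.servo_line(p+R@[-.01,.07,-.02],feed=.12)
im,po=wcap(); np.savez("k2.npz",p=po[0],q=po[1]); cv2.imwrite("pics/k2.png",im)
c=[cv2.resize(cv2.imread(f"pics/k{i}.png")[u[1]:u[1]+130,u[0]:u[0]+130],(400,400),interpolation=cv2.INTER_CUBIC) for i,u in((1,(215,120)),(2,(150,120)))]
cv2.imwrite("pics/k12.png",cv2.hconcat(c));print(ctrl.read_t())
E
```

```text
3.0667
```

View pics/k12.png

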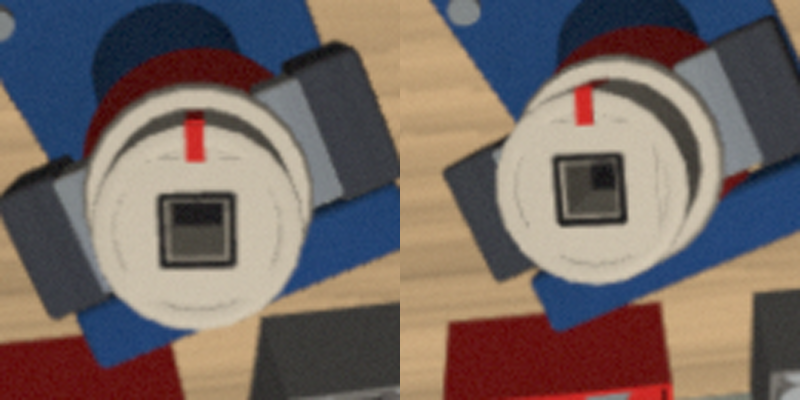

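The crops show the black chamfer outline of the keyway: about (157–236,193–268) in the left one and about (555–625,153–225) in the right one. I fit both outlines.

```bash
python3 - <<'E'
from h import *
D=[]
for i,(u,v) in((1,(279,194)),(2,(211,181))):
    im=cv2.imread(f"pics/k{i}.png");z=np.load(f"k{i}.npz");po=(z['p'],z['q'])
    x0,y0=u-20,v-20;S=8
    g=cv2.resize(cv2.cvtColor(im,6)[y0:y0+40,x0:x0+40],None,fx=S,fy=S,interpolation=cv2.INTER_CUBIC)
    m=cv2.inRange(g,0,105)
    cs=[c for c in cv2.findContours(m,0,1)[0] if cv2.pointPolygonTest(cv2.convexHull(c),(160,160),False)>0]
    c=max(cs,key=cv2.contourArea); r=cv2.minAreaRect(c)
    f=lambda a:(np.array(a)+.5)/S-.5+[x0,y0]
    # quad by fitting lines to sides
    b=cv2.boxPoints(r);ce=np.array(r[0]);pts=c[:,0,:].astype(float);L=[]
    for k in range(4):
        a0,a1=b[k],b[(k+1)%4];t=(a1-a0)/np.linalg.norm(a1-a0);l=np.linalg.norm(a1-a0);s=(pts-a0)@t/l;e=abs((pts-a0)@[-t[1],t[0]])
        sel=pts[(s>.15)&(s<.85)&(e<l*.15)];vx,vy,px,py=cv2.fitLine(sel.astype(np.float32),cv2.DIST_HUBER,0,.01,.01).ravel();L.append(np.cross([px,py,1],[px+vx,py+vy,1]))
    Q=np.array([(lambda h:h[:2]/h[2])(np.cross(L[k],L[k-1])) for k in range(4)])
    Q=f(Q);h=np.cross(np.cross([*Q[0],1],[*Q[2],1]),np.cross([*Q[1],1],[*Q[3],1]));ctr=h[:2]/h[2]
    mm=cv2.findContours(mask(im,'r',(u-30,v-45,u+30,v-10)),0,1)[0];mc=max(mm,key=cv2.contourArea)
    mr=cv2.minAreaRect(mc)[0]
    print(i,f(r[0]),np.array(r[1])/S,ctr,mr); D.append((po,Q,ctr,mr))
X,res=tri([ray("wrist",d[2],d[0]) for d in D]);print("mouth",X,res)
print("mark",tri([ray("wrist",d[3],d[0]) for d in D]))
# with top and scene
t=cv2.imread("pics/top0.png")
psi=np.radians(23.5)
for it in range(1):
  for d in D:
    K=knobR(psi,0);P=(onplane(*ray("wrist",d[1],d[0]),X,K[:,2])-X)@K
    e=[np.degrees(np.arctan2(*(P[(k+1)%4]-P[k])[1::-1]))%90 for k in range(4)]
    print("edges deg",np.round(e,1),"len",[np.linalg.norm(P[(k+1)%4]-P[k]) for k in range(4)],P.mean(0))
# foot edges in view1: blue mask, long hough lines
im=cv2.imread("pics/k1.png");m=mask(im,'b',(195,70,360,245))
ls=cv2.HoughLinesP(cv2.Canny(m,50,150),1,np.pi/360,25,minLineLength=35,maxLineGap=5)
for l in ls[:,0]:
    P=onplane(*ray("wrist",l.reshape(2,2),D[0][0]),[0,0,.015]);v=P[1]-P[0];print(l,np.degrees(np.arctan2(v[1],v[0]))%90,np.linalg.norm(v))
E
```

```text
1 [278.5711 194.3765] [24.7806 25.3574] [278.5348 194.5427] (277.5, 164.0)
2 [211.2671 181.174 ] [23.4582 23.1515] [211.2749 181.1657] (209.2027130126953, 152.78378295898438)
mouth [0.6224 0.1381 0.1907] [np.float64(9.150041802404754e-06), np.float64(9.150041802470133e-06)]
mark (array([0.5964, 0.1384, 0.1764]), [np.float64(0.0001057910668783249), np.float64(0.00010579106687835388)])
edges deg [68.6 68.8 67.7 68.7] len [np.float64(0.024198531670391616), np.float64(0.02456193102574302), np.float64(0.024270886443345775), np.float64(0.02418769083391601)] [ 0.      0.0001 -0.    ]
edges deg [68.5 69.  69.1 68. ] len [np.float64(0.02418665510130108), np.float64(0.024307263673685516), np.float64(0.02459150426499187), np.float64(0.024575846029304987)] [ 0.     -0.0001 -0.    ]
[203 118 295  77] 23.8607143265711 0.13710007690085144
[309 214 348 198] 23.986811050838398 0.07868625221662369
[201 122 230 169] 23.624992159103414 0.09422353818136388
[297  78 317 132] 23.952573959249516 0.09617819904835012
```

```bash
python3 - <<'E'
from h import *
q=Ro.from_matrix(Ro.from_euler('z',177,degrees=True).as_matrix()@FLIP).as_quat()
D=[]
ctrl.move_to([.533,-.335,.24],q)
for i in(1,2):
    if i==2: ctrl.servo_line([.533,-.29,.24],feed=.12)
    im,po=wcap();cv2.imwrite(f"pics/y{i}.png",im)
    r,c=rect(mask(im,'y'));print(i,r,po[0]);D.append((po,r,c))
    np.savez(f"y{i}.npz",p=po[0],q=po[1])
print(ctrl.read_t())
cv2.imwrite("pics/y12.png",cv2.hconcat([cv2.resize(cv2.imread(f"pics/y{i}.png")[60:300,140:420],(400,343)) for i in(1,2)]))
E
```

```text
1 ((281.0, 192.0), (80.0, 16.0), 90.0) [ 0.5334 -0.3341  0.2406]
2 ((234.7948760986328, 195.0382537841797), (80.27702331542969, 16.245786666870117), 88.18170166015625) [ 0.5332 -0.2898  0.2403]
5.5417
```

View pics/y12.png

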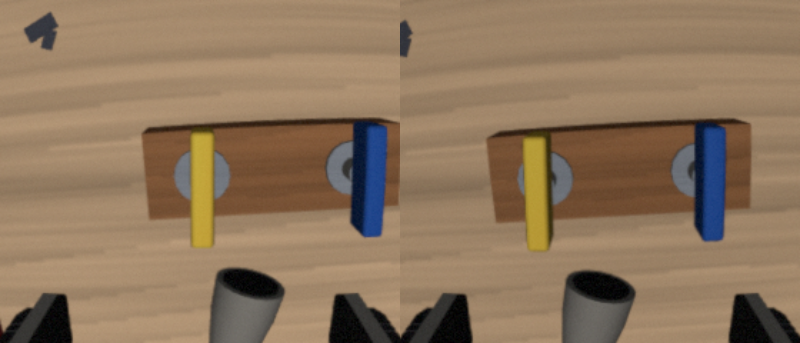

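The yellow paddle stands upright at (281,192) in view 1, nearly along the image column, with its flange centred just beneath it. The horn lies clear in front.

```bash
python3 - <<'E'
from h import *
for i in(1,2):
    im=cv2.imread(f"pics/y{i}.png");z=np.load(f"y{i}.npz");po=(z['p'],z['q'])
    h=cv2.cvtColor(im,cv2.COLOR_BGR2HSV);m=mask(im,'y');print("V pct",np.percentile(h[...,2][m>0],[5,25,50,75,95]))
    m2=m&cv2.inRange(h,(0,0,int(.82*np.percentile(h[...,2][m>0],75))),(255,255,255))
    m2=cv2.medianBlur(m2,3); r,c=rect(m2)
    x,y,w,hh=cv2.boundingRect(c); rows=np.arange(y+4,y+hh-4)
    ed=np.array([[np.nonzero(m2[k])[0].min()-.5,np.nonzero(m2[k])[0].max()+.5] for k in rows])
    ctr=ed.mean(1)
    P=onplane(*ray("wrist",np.column_stack([ctr,rows]),po),[0,0,.11])
    a=np.polyfit(P[:,0],P[:,1],1)
    E=onplane(*ray("wrist",[[x+w/2-.5,y-.5],[x+w/2-.5,y+hh-.5]],po),[0,0,.11])
    W=onplane(*ray("wrist",[[ed[:,0].mean(),rows.mean()],[ed[:,1].mean(),rows.mean()]],po),[0,0,.11])
    print(i,"yaw",np.degrees(np.arctan(a[0])),"ends",E,"mid",E.mean(0),"ymid",np.polyval(a,E[:,0].mean()),"thick",np.linalg.norm(W[1]-W[0]))
    # tool yaw
    print(Ro.from_quat(po[1]).as_matrix()[:,0])
E
```

```text
V pct [127. 172. 191. 194. 196.]
1 yaw -2.6183825075708325 ends [[ 0.496  -0.3301  0.11  ]
 [ 0.5729 -0.334   0.11  ]] mid [ 0.5345 -0.3321  0.11  ] ymid -0.3319344640242488 thick 0.013588479302590564
[-0.9987  0.0513 -0.001 ]
V pct [113. 160. 180. 182. 184.]
2 yaw -3.0959983744259802 ends [[ 0.4958 -0.3288  0.11  ]
 [ 0.5723 -0.3356  0.11  ]] mid [ 0.5341 -0.3322  0.11  ] ymid -0.33214963928635527 thick 0.01342625302716775
[-0.9987  0.0515 -0.0004]
```

```bash
python3 - <<'E'
from h import *
q=Ro.from_matrix(Ro.from_euler('z',177.1,degrees=True).as_matrix()@FLIP).as_quat()
ctrl.move_to([.5343,-.332,.16],q)
print(ctrl.servo_line([.5343,-.332,.085],feed=.08,stop_force=15))
print(ctrl.read_ee_pos())
ctrl.grip(0.0);print(ctrl.read_opening(),ctrl.read_grasp_force(),ctrl.read_force())
ctrl.servo_line([.5343,-.332,.22],feed=.1)
print(ctrl.read_ee_pos(),ctrl.read_force(),ctrl.read_t())
im,po=wcap();cv2.imwrite("pics/g1.png",im);np.savez("g1.npz",p=po[0],q=po[1])
E
```

```text
False
[ 0.5346 -0.3322  0.0856]
0.011629843879055598 58.66923512890935 [ 0.2989 -1.2321  3.0111]
[ 0.5341 -0.3319  0.2194] [ 0.0234 -0.7067 -2.9594] 9.2917
```

View pics/g1.png

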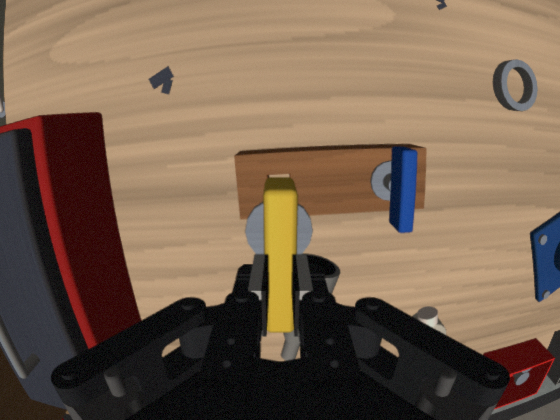

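The key is firmly held: the flange spans columns 245–312 at row ~229, and the paddle's top face runs rows ~193–331. I compute the key's offset in the tool frame from these.

```bash
python3 - <<'E'
from h import *
T=(np.zeros(3),[0,0,0,1])
print("paddle top",onplane(*ray("wrist",[[267,193],[296,193],[280,331]],T),[0,0,-.025]))
im=cv2.imread("pics/g1.png");h=cv2.cvtColor(im,cv2.COLOR_BGR2HSV)
m=cv2.inRange(h,(95,10,60),(115,90,220)); m[:195]=0;m[262:]=0;m[:,:238]=0;m[:,320:]=0
pts=np.argwhere(m)[:,::-1]
out=[]
for r in range(205,252):
    c=pts[pts[:,1]==r][:,0]
    if len(c)>4: out+=[[c.min()-.5,r],[c.max()+.5,r]]
P=onplane(*ray("wrist",out,T),[0,0,.029])[:,:2]
for _ in range(4):
    A=np.c_[2*P,np.ones(len(P))];s=np.linalg.lstsq(A,(P**2).sum(1),rcond=None)[0];rad=np.sqrt(s[2]+s[0]**2+s[1]**2)
    e=abs(np.linalg.norm(P-s[:2],axis=1)-rad);P=P[e<=max(np.percentile(e,85),.0006)]
print("flange c",s[:2],"rad",rad,len(P))
E
```

```text
paddle top [[ 0.0383 -0.0046 -0.025 ]
 [ 0.0383  0.0084 -0.025 ]
 [-0.0381  0.0012 -0.025 ]]
flange c [0.0003 0.0002] rad 0.02100542312100566 90
```

```bash
cat >>h.py <<'E'
X=np.array([.6224,.1381,.1907]);PSI=np.radians(23.8);N=axis(PSI);TH0=.379;TIP=.0756
def pose(h,th=TH0,dx=0,dy=0): # tip h above face; dx,dy in the unturned knob frame
    R=knobR(PSI,th)@Ro.from_euler('z',np.pi).as_matrix()@FLIP
    return X+N*(h+TIP)+knobR(PSI,0)@[dx,dy,0],Ro.from_matrix(R).as_quat()
def st():
    K=knobR(PSI,0);p=np.array(ctrl.read_ee_pos());R=Ro.from_quat(ctrl.read_ee_rot()).as_matrix()
    print("tip in knob",K.T@(p+R[:,2]*TIP-X),"F",K.T@np.array(ctrl.read_force()),"t",round(ctrl.read_t(),2))
E
python3 - <<'E'
from h import *
ctrl.move_to(*pose(.05)); st()
p,q=pose(.012);ctrl.servo_line(p,feed=.06,orientation=q);ctrl.wait(.2);st()
im,po=wcap();cv2.imwrite("pics/i1.png",im);cv2.imwrite("pics/i2.png",ctrl.camera("top"))
a=cv2.resize(im[120:300,190:370],(400,400));b=cv2.resize(cv2.imread("pics/i2.png")[130:230,160:260],(400,400))
cv2.imwrite("pics/i12.png",cv2.hconcat([a,b]))
E
```

```text
tip in knob [-0.     -0.001   0.0497] F [-1.1688 -0.7919 -2.3552] t 10.97
tip in knob [ 0.0003 -0.0001  0.0123] F [-1.8523 -0.2578 -1.7522] t 11.95
```

View pics/i12.png

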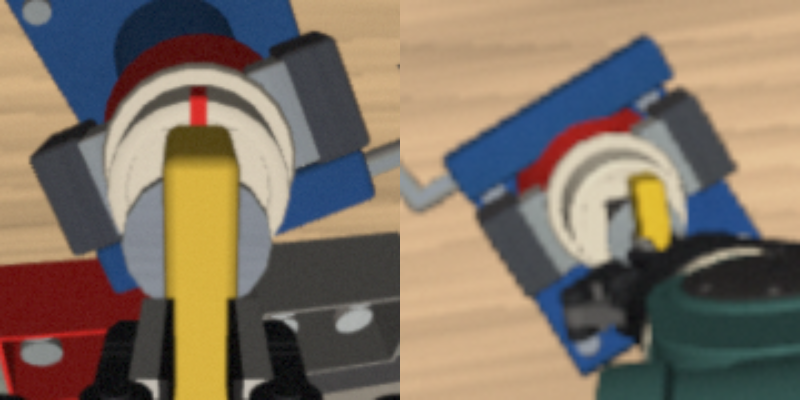

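The view shows the key aligned with the knob: the paddle centreline at column ~200 of the crop falls on the red mark at (198,108). I insert with force guards.

```bash
python3 - <<'E'
from h import *
st()
for h in(.0,-.008,-.016,-.024,-.032):
    p,q=pose(h);s=ctrl.servo_line(p,feed=.03,orientation=q,stop_force=15);print(h,s);st()
    if s: break
E
```

```text
tip in knob [ 0.0002 -0.0001  0.0122] F [-1.4731 -0.8721 -2.2536] t 12.05
0.0 False
tip in knob [-0.0001  0.0001 -0.0001] F [-1.6007 -0.4159 -1.1518] t 12.6
-0.008 False
tip in knob [-0.0001  0.0001 -0.0082] F [-0.9348  0.7263 -2.0501] t 13.02
-0.016 False
tip in knob [-0.0002  0.0001 -0.0162] F [-0.6433 -1.0461 -2.3375] t 13.43
-0.024 False
tip in knob [-0.0002  0.0001 -0.0242] F [-1.1011  0.2917 -2.8283] t 13.85
-0.032 False
tip in knob [-0.0002  0.0001 -0.0322] F [-1.2291 -0.2163 -1.9149] t 14.27
```

```bash
python3 - <<'E'
from h import *
p,q=pose(-.046);print(ctrl.servo_line(p,feed=.02,orientation=q,stop_force=14));st();ctrl.wait(.2);st();print(ctrl.read_wrist_torque(),ctrl.read_opening())
E
```

```text
True
tip in knob [-0.0005 -0.0005 -0.0405] F [-3.5925 -1.5443 10.8773] t 14.76
tip in knob [-0.0006 -0.0005 -0.0404] F [-2.5729 -1.3093 10.432 ] t 14.96
[-0.6544  0.8782 -0.1535] 0.01140946504417626
```

```bash
python3 - <<'E'
from h import *
t0=np.dot(ctrl.read_wrist_torque(),N);print("t0",t0)
th=TH0
for k in range(40):
    th+=.1 if th<1.2 else .04
    j=ctrl.solve_ik(*pose(-.0412,th)); ctrl.move_j(j)
    tq=np.dot(ctrl.read_wrist_torque(),N)
    R=Ro.from_quat(ctrl.read_ee_rot()).as_matrix();K=knobR(PSI,0)
    v=-K.T@R[:,0];print(round(th,3),"act",round(-np.arctan2(v[1],v[0]),3),"tq",round(tq-t0,3),"Fn",round(np.dot(ctrl.read_force(),N),1))
    if abs(tq-t0)>.55 or th>1.62: break
st();print(ctrl.read_opening())
E
```

```text
t0 -0.010757707813921229
0.479 act 0.48 tq 0.046 Fn 16.0
0.579 act 0.58 tq 0.117 Fn 15.3
0.679 act 0.68 tq 0.009 Fn 15.9
0.779 act 0.78 tq 0.062 Fn 16.1
0.879 act 0.88 tq 0.102 Fn 15.2
0.979 act 0.98 tq 0.081 Fn 16.1
1.079 act 1.08 tq 0.082 Fn 16.1
1.179 act 1.18 tq 0.102 Fn 16.9
1.279 act 1.28 tq 0.058 Fn 16.5
1.319 act 1.319 tq 0.07 Fn 17.3
1.359 act 1.359 tq 0.095 Fn 16.9
1.399 act 1.399 tq 0.121 Fn 17.5
1.439 act 1.439 tq 0.115 Fn 17.9
1.479 act 1.479 tq 0.165 Fn 17.6
1.519 act 1.519 tq 0.22 Fn 17.1
1.559 act 1.559 tq 0.326 Fn 19.1
1.599 act 1.599 tq 0.453 Fn 18.7
1.639 act 1.639 tq 0.563 Fn 19.4
tip in knob [-0.     -0.0007 -0.0404] F [-7.7554 -2.6315 19.3736] t 19.46
0.011262080727494076
```

```bash
python3 - <<'E'
from h import *
t0=-.0108;th=1.639
while th>1.45:
    th-=.02;ctrl.move_j(ctrl.solve_ik(*pose(-.0406,th)))
    tq=np.dot(ctrl.read_wrist_torque(),N)-t0;print(round(th,3),round(tq,3))
    if tq<.1: break
st()
ctrl.grip(.05);st()
p=np.array(ctrl.read_ee_pos());ctrl.servo_line(p+N*.12,feed=.1);st()
im,po=wcap();np.savez("f1.npz",p=po[0],q=po[1]);cv2.imwrite("pics/f1.png",im);s=ctrl.camera("scene");cv2.imwrite("pics/f2.png",s)
cv2.imwrite("pics/f12.png",cv2.hconcat([cv2.resize(im[90:290,180:380],(400,400)),cv2.resize(s[150:280,270:400],(400,400))]))
E
```

```text
1.619 0.476
1.599 0.374
1.579 0.203
1.559 0.072
tip in knob [-0.0001 -0.0007 -0.0403] F [-5.3696 -3.1958  9.5665] t 20.46
tip in knob [ 0.0001  0.0001 -0.0407] F [-0.1414 -0.2871 -0.198 ] t 20.92
tip in knob [-0.0003  0.0002  0.0788] F [-0.4047 -0.8805 -0.5786] t 22.27
```

View pics/f12.png

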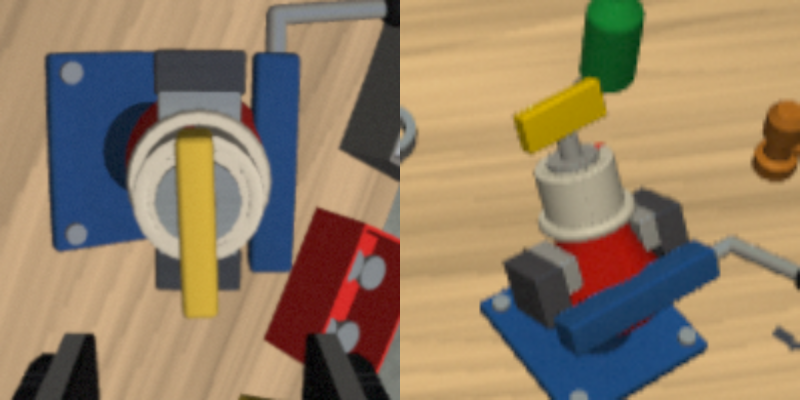

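The key sits home with its flange flat on the knob. The red mark shows in the scene crop at (598,147). I measure its angle.

```bash
python3 - <<'E'
from h import *
K=knobR(PSI,0)
for f in("scene0","f2"):
    s=cv2.imread(f"pics/{f}.png");m=mask(s,'r',(312,190,345,206));h=np.argwhere(m)[:,::-1]
    print(f,len(h),h.mean(0))
    for px in(h.mean(0),(334.4,197.8)):
        v=K.T@(onplane(*ray("scene",px),X,N)[0]-X);print(v,"angle",-np.arctan2(-v[1],-v[0]))
E
```

```text
scene0 2 [323.5 198. ]
[-0.0279  0.0105 -0.    ] angle 0.36113063815175545
[-0.0008  0.0268 -0.    ] angle 1.5418595518331237
f2 0 [nan nan]
[nan nan nan] angle nan
[-0.0008  0.0268 -0.    ] angle 1.5418595518331237<stdin>:5: RuntimeWarning: Mean of empty slice.
  ret = um.true_divide(
<stdin>:6: RuntimeWarning: Mean of empty slice.
```

```bash
python3 -c "
from bench import ctrl
print(ctrl.sign_off())"
```

```text
the job is handed in; nothing more can be done
None
```

The yellow key is home in the knob and released, and the knob is turned clockwise to its stop (judged by the torque rise and the red mark's position); I handed the job in at about 22 s.

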